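# Load two vials and log the rack with a contact reader wand

### The arm

A 6-joint arm with a two-finger parallel gripper is mounted at the origin on a cart in front of the work surface, level with it; the furniture and walls round the work are solid. World frame = base frame: x ahead of the robot, y to its left, z up, the work surface at z = 0. Lengths are in mm, angles in rad, forces in N, time in s.
With the tool pointing down it reaches from about 275 to 1000 mm from the base axis. Payload 8.4 kg.
Tool frame: the origin (TCP) lies at the very end of the fingers, on their centre line; the grasp point (between the pads) lies 19 mm behind it; z points along the fingers, y is the line along which they close (so a half turn about z gives the same grasp; the last joint's range is limited). The gripper opens to 85 mm and grips with 20 to 120 N. Pads are 22 mm wide; open, the fingers measure 114 mm over their backs; the gripper's body (76 mm by 85 mm) begins 54 mm behind the grasp point. The pads swing forward as they close: fully open they stand 13 mm farther back than shut.
Start: joints at [-1.109, 0.353, 1.633, -0, 1.155, -0.002], TCP at [279.593, -558.977, 231.281] pointing down, gripper open.
Joint ranges: [-2.63, 2.63], [-0.92, 2.1], [0.06, 2.66], [-1.3, 4.44], [0, 2.69], [-3.02, 3.02]. Speed limits (rad/s): [2.22, 2.22, 2.79, 3.14, 3.14, 3.14].

### API

Orientations are given as [roll, pitch, yaw] about the fixed x, y, z axes, in that order (R = Rz(yaw) Ry(pitch) Rx(roll)).
In Python, from rig import r, vision gives the robot as it stands. The module is installed in compiled form; this text tells all that it offers.
- The arm moves only by the tool play_rows, never from a script. Its argument "steps" is a list of rows, each an object with "delta_pos": the shift along the tool's x, y, z in cm, a list of three; "yaw": the turn about the tool's z in rad; "jaw": the opening in per cent of the stroke, from 0 (shut) to 100 (fully open). A call has exactly 8 rows; each row is the pose to reach, as a shift and turn from the pose commanded when the call began, along the tool's axes at that moment; what a row does not reach only later rows make up. A row lasts 1/10 s, in which the tool goes at most 50 mm and 8.59 degrees, less where a joint would pass 70% of its speed; a pose out of reach is approached as far as the arm can. A call with a gripper value outside its range is refused whole. The fingers move at their own pace and stop on an object; "grip_force" is the grip in N (left out, the last holds). Time passes only in rows, so rows that repeat a pose let the fingers close, or fill a call up. It gives the time, the measured TCP pose, the force, the opening and the grip force at its end, in the units of the state.
- r.sense(): the state, without advancing time (a new reading comes with each control period).
- vision.grab_frame(name): name is "scene" or "top" or "wrist"; returns (picture, depth): 400x640x3 uint8, red, green, blue; 400x640 float32, mm along the optical axis (not along the pixel's ray), 0 where there is no reading.
- vision.calibration(name): a dict with "mtx" (3x3 intrinsics, pixels), "extrinsics" (4x4, takes a point from camera to world coordinates). Camera axes: x right, y down, z forward; pixel columns grow to the right and rows downward; lengths in mm; the calibration is good to about 2 mm. A picture is of the moment at which its call begins: read the wrist's pose just before it. calibration takes no time and is no camera call; for the wrist camera it gives the pose at the moment of the call.
- r.sign_off(): hands the job in; it is judged then, once.
Trained networks look in the newest picture that a camera, given by its name, has taken for a name from the list of things; names that differ only in an ending like _2 or _b are one class to them, and where a whole thing is asked for, a point or a joint stands for the part that bears it (a point fixed in the world has none). Each returns a list of dicts, best first, with "conf" (0 to 1); they miss things now and then, are a little off and sometimes report something else, mostly with a low value. They report only what shows in the picture. A call takes as long as a camera call. They do not tell look-alikes from the thing itself.
- vision.cut_out(camera, thing): "region" (400x640 bool, what is visible of it) and "uv" ([column, row] in pixels, amid what is visible of it).
- vision.landmark_of(camera, thing): "uv" ([column, row] in pixels: a listed point, or the origin of a listed thing).
The state is a dict: "clock": time; "qpos": joint angles; "qvel": joint speeds; "joint_efforts": joint torques, N m; "eef_pos": TCP position; "tcp_rot": TCP orientation; "contact_force": force on the tool from outside, world axes, zero at the start; "wrist_torque": the same for the moment, N m; "opening": opening from 0.0 (shut) to 1.0 (fully open); "grasp_force": force on a finger pad.
Only numpy, scipy, OpenCV 4.12 (cv2) and the standard library are available. Lean on these libraries where they do the work, as an engineer would, in place of code of your own. Each camera call takes 0.05 s, during which the arm holds its last target. There are 200 camera calls.

### The job

First put the two white-capped amber vials from the bench into the two empty bores of the blue rack, fully down and upright. Then take the white reader wand out of its stand and hold its brass nib on the steel disc tag on the rack's sloped front, with the wand square to that sloping face and pressed lightly so that the spring nib is pushed part of the way in but not to its stop. Finish while still holding the wand still on the tag, do not let it go, and leave the green-capped vial, the timer, the marker, the bottle and the petri dish alone.

Things in the scene. Friction and masses are not known exactly. Their poses are not given: they have to be found in the camera images.
- vial_a: A small amber glass vial with white screw cap, 28 mm diameter, 70 mm tall, about 40 g: glass body 50 mm high, cap 25 mm diameter from 54 mm up. Stands upright on the bench at the start. Origin: centre of its underside, z up.
- vial_b: A small amber glass vial with white screw cap, 28 mm diameter, 70 mm tall, about 40 g: glass body 50 mm high, cap 25 mm diameter from 54 mm up. Stands upright on the bench at the start. Origin: centre of its underside, z up.
- vial_done: A like vial with a green cap, already seated in the rack's middle bore. Leave it there.
- rack: Blue fixed rack, 128 (x) by 158 mm (y). Rear: level block 62 mm deep, 40 mm high, centred 22 mm to +x of the origin, with 3 upright bores in a row along y, 48 mm apart, middle one full; each 32 mm wide, 24 mm deep, 2 mm chamfer. Front (-x): apron sloping down to the front at 20 degrees, tag in its middle. Origin: under its middle at bench height; x to the rear, y left, z up.
- bore_l (a point): Centre of the floor of the empty left bore (rack's +y side), 16 mm above the bench, 24 mm below the block's top. Beware of the wall shelf behind: its underside is 0.42 m above the bench, from x = 0.64 m on.
- bore_r (a point): The same for the empty right bore (rack's -y side).
- tag: Steel disc, 18 mm diameter, in a flat red ring 28 mm wide, fixed on the middle of the rack's sloped apron, standing 3 mm proud. Origin: centre of its outer face. z axis: outward normal of the sloping face, 20 degrees from vertical, leaning to the rack's front (-x of the rack).
- wand: Reader wand, 138 mm long, about 80 g, upright in its stand, nib down. Above the nib's end: brass nib 8 mm diameter, steel stem 12 mm diameter from 12 to 60 mm, square white handle 24 x 24 mm from 60 to 138 mm (grey ribs at 90 to 114 mm). Origin: end of the unpressed nib; z runs from nib to handle; x, y square to the handle's flats. Centre of mass about 80 mm from the nib's end.
- nib_end (a point): Centre of the flat end of the wand's nib; moves with the nib.
- nib (a joint): How far the wand's sprung nib is pushed in: 0 = out, 0.008 m = at its stop. The spring gives 1 N at the start of travel and 0.4 N more per mm (4.2 N at the stop).
- stand: Grey wand stand, fixed: upright block 50 x 50 mm, 75 mm high, on two dark feet, with a vertical through bore 16 mm wide. The wand's stem hangs in it, the lower end of the handle rests on its top, the nib's end is 15 mm above the bench; the wand must rise 60 mm to come clear. Origin: centre of its underside.
- timer: White bench timer, 77 x 77 x 21 mm, a bystander behind the stand.
- marker: Green and white marker pen, 135 mm long, lying behind the rack, a bystander.
- bottle: Reagent bottle with blue cap, 68 mm diameter, 138 mm tall, a bystander behind on the right.
- dish: Flat clear petri dish, 71 mm diameter, 15 mm high, a bystander behind the rack.
There are look-alikes about, which are no part of the job. What is shaped like the vial_a but red is not meant.

How it is judged (in metres and radians):
On the way, in this order (a step that is already met when the one before it is completed fails the run):
1. both white-capped vials are seated upright in the left and right bores and let go (((horizontal distance between vial_a and bore_l below 0.006 m and distance between vial_a and bore_l below 0.008 m and angle between each of vial_a, vial_b's own z axis and vertical below 0.17 rad and horizontal distance between vial_b and bore_r below 0.006 m and distance between vial_b and bore_r below 0.008 m) or (horizontal distance between vial_a and bore_r below 0.006 m and distance between vial_a and bore_r below 0.008 m and angle between each of vial_a, vial_b's own z axis and vertical below 0.17 rad and horizontal distance between vial_b and bore_l below 0.006 m and distance between vial_b and bore_l below 0.008 m)) and contact force between the fingers and vial_a below 0.1 N and contact force between the fingers and vial_b below 0.1 N), for 0.2 s.
2. the wand has been drawn out of its stand by the fingers (contact force between the fingers and wand above 1 N and z of wand in the frame of stand above 0.076 m), for 0.1 s.
At the end, for the whole second after the job is handed in: White-capped vials in left and right bores, one each, let go: within 6 mm of the axis, 8 mm of the floor, tilt < 0.17 rad. Wand held still, off its stand: nib end within 8 mm of the disc centre, wand within 0.175 rad of square, push 0.7 to 6 N, nib pushed in 0.8 to 7.6 mm (all of step 1 and contact force between the fingers and wand above 1 N and contact force between wand and stand below 0.1 N and distance between nib_end and tag below 0.008 m and angle between the z axis of wand and the z axis of tag, either way round below 0.175 rad and contact force between wand and tag between 0.7 and 6 N and value of joint nib between 0.0008 and 0.0076 m and linear speed of wand below 0.01 m/s); the arm keeps its last pose, push and grip.
It fails at once if the tag or rack is struck or pushed hard with the wand (over 15 N) (contact force between wand and rack above 15 N).
It fails at once if the green-capped vial is pulled up or displaced by more than 10 mm (distance of vial_done from where it was at the start of the episode above 0.01 m).
It fails at once if the timer, marker, bottle or petri dish is moved by more than 20 mm (distance of any of timer, marker, bottle, dish from where it was at the start of the episode above 0.02 m).
It also fails if it takes over 59 s, if anything falls off the work surface, if the arm or the gripper's body presses on something with over 40 N, if the wrist force passes 120 N, or if a joint passes its speed limit or range.

## Working session

There is one attempt and no reset: what is moved stays moved. The work goes in short steps, Python scripts to look and compute and a tool call to move; the robot and the scene stay as the last step left them, time stands still between calls to the robot, and variables do not carry over. Pictures are saved under pics/ and viewed, at most 12 in all, crops included, and the job is handed in when it is done.

Besides the shell and the picture viewer there is one more tool, called after "Request:" as name(argument=value, ...) on one line, values as JSON. play_rows: Moves the arm, as the interface text tells. Its arguments: {"type":"object","properties":{"steps":{"type":"array"},"grip_force":{"type":"number"}},"required":["steps"]}

```bash
mkdir -p pics; cat > h.py <<'E'
import numpy as np, cv2
from rig import r, vision
from scipy.spatial.transform import Rotation as R
def grab(n):
    c=vision.calibration(n); p,d=vision.grab_frame(n); return p,d,np.array(c["mtx"]),np.array(c["extrinsics"])
def cloud(d,K,E):
    v,u=np.mgrid[:400,:640]; P=np.stack([(u-K[0,2])/K[0,0]*d,(v-K[1,2])/K[1,1]*d,d],-1)
    return P@E[:3,:3].T+E[:3,3]
def save(p,n): cv2.imwrite("pics/"+n,cv2.cvtColor(p,cv2.COLOR_RGB2BGR))
E
python3 - <<'E'
from h import *
s=r.sense(); print(s)
ims=[]
for n in ["top","scene"]:
    p,d,K,E=grab(n); save(p,n+".png"); W=cloud(d,K,E)
    print(n,E.round(2).tolist(),K[0,0])
    for t in ["vial_a","vial_done","rack","tag","wand","stand","bore_l","bore_r","timer","bottle"]:
        for o in (vision.cut_out(n,t) if not t.startswith("bore") else vision.landmark_of(n,t)):
            if o["conf"]<.3: continue
            if "region" in o:
                m=o["region"]&(d>0); q=W[m]; print(t,round(o["conf"],2),np.round(o["uv"]),m.sum(),"min",q.min(0).round(),"max",q.max(0).round(),"med",np.median(q,0).round(), "col",np.median(p[m],0), "top", np.median(q[q[:,2]>np.percentile(q[:,2],95)-4],0).round(1))
            else:
                u,v=np.round(o["uv"]).astype(int); print(t,round(o["conf"],2),u,v,W[v,u].round())
E
```

```text
{'clock': 0.0, 'qpos': array([-1.10944183e+00,  3.53644551e-01,  1.63413588e+00, -4.57748785e-06,
        1.15523780e+00, -2.41867029e-03]), 'qvel': array([ 0.00010604,  0.00032728,  0.00035822, -0.00017483, -0.00037283,
       -0.00040411]), 'joint_efforts': array([-3.68285109e-04, -6.05257559e+01, -3.42063260e+01, -6.59568127e-05,
        9.59810510e-03,  7.72760177e-05]), 'eef_pos': array([ 279.34885092, -558.54902165,  230.56319914]), 'tcp_rot': array([-3.14016707e+00,  7.37251584e-07,  4.63775014e-01]), 'contact_force': array([-0.64025647,  0.23445951, -0.54515242]), 'wrist_torque': array([-0.02217375, -0.0065233 ,  0.03520096]), 'grasp_force': 0.0, 'opening': 1.000233614022778}
top [[-0.02, -0.98, 0.18, 367.8], [-1.0, 0.02, -0.01, 10.36], [0.0, -0.18, -0.98, 1022.93], [0.0, 0.0, 0.0, 1.0]] 394.45799946323973
vial_a 0.76 [198. 266.] 194 min [401. 292.  -2.] max [433. 340.  75.] med [414. 300.  58.] col [160.  154.5 144. ] top [414.5 306.1  71. ]
vial_a 0.54 [171. 258.] 198 min [416. 362.  -1.] max [444. 385.  75.] med [429. 368.  53.] col [144.5 109.   96.5] top [430.1 375.6  71
[... 2681 characters left out ...]
 col [158. 150. 134.] top [ 499.7 -343.3  153.9]
stand 0.77 [382. 194.] 463 min [ 157. -488.   -3.] max [623. 125. 313.] med [ 491. -328.   36.] col [127. 117. 108.] top [ 493.  -337.3   75.5]
bore_l 0.66 302 228 [543.  56.  27.]
bore_r 0.66 302 228 [543.  56.  27.]
timer 0.55 [354. 180.] 176 min [ 610. -362.   -3.] max [ 678. -291.   26.] med [ 641. -319.   18.] col [195.5 184.  172. ] top [ 645.2 -326.    20.4]
bottle 0.84 [329. 174.] 572 min [ 650. -331.    1.] max [ 790. -206.  142.] med [ 673. -229.   75.] col [185. 175. 169.] top [ 686.4 -241.4  138.2]
bottle 0.52 [266. 231.] 193 min [615.  51.  -3.] max [662. 194.  21.] med [629. 133.  11.] col [196. 188. 173.] top [629.  127.   14.6]
```

```bash
python3 - <<'E'
import cv2
a=cv2.imread("pics/top.png")[120:340,130:530]; cv2.imwrite("pics/topc.png",cv2.resize(a,(800,440),interpolation=cv2.INTER_CUBIC))
a=cv2.imread("pics/scene.png")[120:320,210:450]; cv2.imwrite("pics/scc.png",cv2.resize(a,None,fx=3,fy=3,interpolation=cv2.INTER_CUBIC))
E
```

```text
(no output)
```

View pics/topc.png

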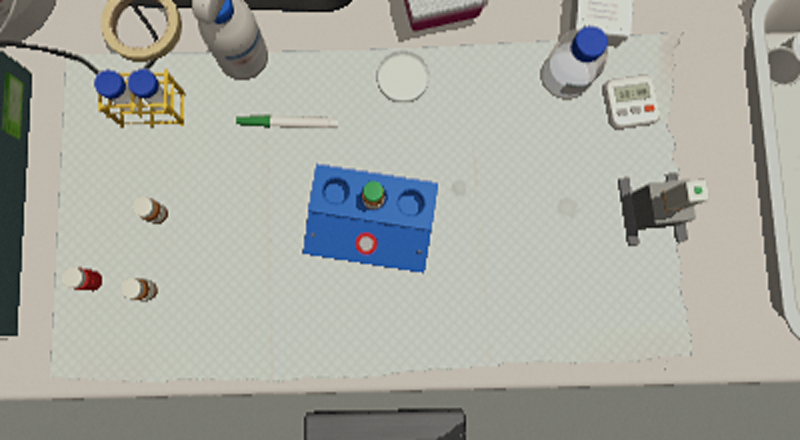

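View pics/scc.png

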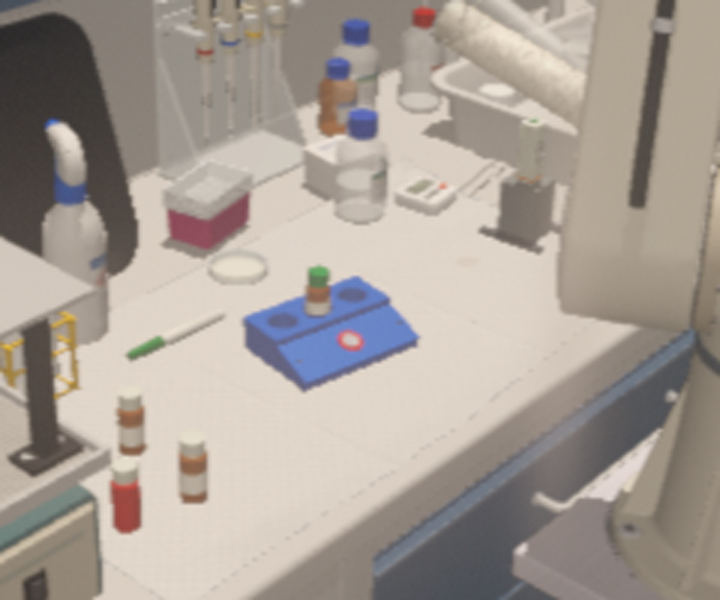

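Request:
play_rows(steps=[{"delta_pos":[3.3,-3.8,0],"yaw":-0.13,"jaw":100},{"delta_pos":[6.6,-7.6,0],"yaw":-0.26,"jaw":100},{"delta_pos":[9.9,-11.4,0],"yaw":-0.39,"jaw":100},{"delta_pos":[13.2,-15.2,0],"yaw":-0.52,"jaw":100},{"delta_pos":[16.5,-19,0],"yaw":-0.65,"jaw":100},{"delta_pos":[19.8,-22.8,0],"yaw":-0.78,"jaw":100},{"delta_pos":[23,-26.4,0],"yaw":-0.9,"jaw":100},{"delta_pos":[26.2,-30,0],"yaw":-0.94,"jaw":100}])

```text
clock: 1.9
eef_pos: [379.9, -171.6, 231.6]
tcp_rot: [3.141, 0.0, 1.408]
contact_force: [1.6, -0.2, -0.4]
opening: 0.999
grasp_force: 0.0
```

Request:
play_rows(steps=[{"delta_pos":[4.5,0.5,0],"yaw":0,"jaw":100},{"delta_pos":[9,1,0],"yaw":0,"jaw":100},{"delta_pos":[13.5,1.4,0],"yaw":0,"jaw":100},{"delta_pos":[17,1.8,0],"yaw":0,"jaw":100},{"delta_pos":[19,1.8,0],"yaw":0,"jaw":100},{"delta_pos":[19.7,1.8,0],"yaw":0,"jaw":100},{"delta_pos":[19.7,1.8,0],"yaw":0,"jaw":100},{"delta_pos":[19.7,1.8,0],"yaw":0,"jaw":100}])

```text
clock: 2.7
eef_pos: [430.0, 17.1, 231.3]
tcp_rot: [-3.141, 0.0, 1.404]
contact_force: [-0.5, -0.4, -0.3]
opening: 0.995
grasp_force: 0.0
```

```bash
python3 - <<'E'
from h import *
s=r.sense(); print(s["eef_pos"].round(1),s["tcp_rot"].round(3))
p,d,K,E=grab("wrist"); save(p,"w1.png"); W=cloud(d,K,E)
print(E.round(3).tolist(),K[0,0])
for t in ["bore_l","tag","vial_done"]:
    for o in vision.landmark_of("wrist",t):
        if o["conf"]<.3: continue
        u,v=np.clip(np.round(o["uv"]).astype(int),0,[639,399]); ray=E[:3,:3]@np.linalg.solve(K,[*o["uv"],1])
        print(t,round(o["conf"],2),u,v,W[v,u].round(1),"z16:",(E[:3,3]+ray*(16-E[2,3])/ray[2]).round(1))
E
```

```text
[430.   17.1 231.3] [-3.141  0.     1.404]
[[0.986, -0.158, -0.052, 443.773], [-0.166, -0.936, -0.312, 97.39], [0.001, 0.316, -0.949, 375.096], [0.0, 0.0, 0.0, 1.0]] 327.9618081707278
bore_l 0.74 414 114 [535.   57.6  17.2] z16: [534.7  57.4  16. ]
tag 0.73 355 159 [466.   22.8  29.5] z16: [467.3  19.7  16. ]
vial_done 0.57 406 157 [513.9  22.3  56.6] z16: [523.4  12.6  16. ]
```

View pics/w1.png

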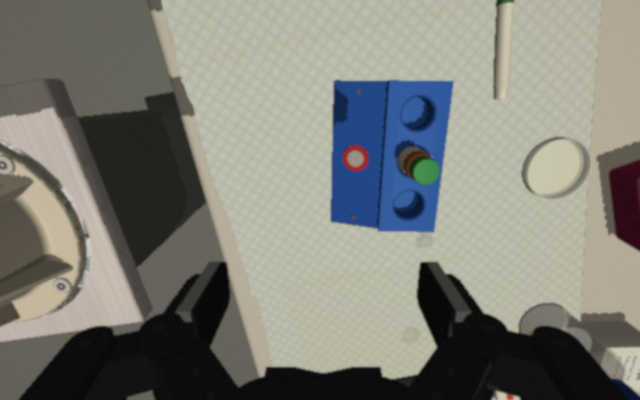

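```bash
cat >> h.py <<'E'
def onz(uv,z,K,E):
    ray=E[:3,:3]@np.linalg.solve(K,[*uv,1]); return E[:3,3]+ray*(z-E[2,3])/ray[2]
def bores():
    p,d,K,E=grab("wrist"); W=cloud(d,K,E)
    m=((np.abs(W[...,2]-40)<4)&(d>0)&(W[...,0]>430)).astype(np.uint8)
    cs,h=cv2.findContours(m,cv2.RETR_CCOMP,cv2.CHAIN_APPROX_NONE)
    for c,hh in zip(cs,h[0]):
        if hh[3]>=0 and len(c)>25:
            P=np.array([onz(q[0],40,K,E)[:2] for q in c]).astype(np.float32); (x,y),rad=cv2.minEnclosingCircle(P); A=np.c_[2*P,np.ones(len(P))]; f=np.linalg.lstsq(A,(P**2).sum(1),rcond=None)[0]
            print("hole",c.mean(0).round(),"fit",f[:2].round(1),"rad",round(float(np.sqrt(f[2]+f[:2]@f[:2])),1),"enc",round(x,1),round(y,1),round(rad,1))
    return p,d,K,E,W
E
python3 - <<'E'
from h import *
p,d,K,E,W=bores()
h=cv2.cvtColor(p,cv2.COLOR_RGB2HSV)
blue=(cv2.inRange(h,(100,110,50),(125,255,255))>0)&(d>0)
T=W[blue&(abs(W[...,2]-40)<2.5)]; A=W[blue&(W[...,2]<37)&(W[...,2]>8)]
print("top med z",np.median(T[:,2]))
q=np.c_[A[:,:2],np.ones(len(A))]
c=np.linalg.lstsq(q,A[:,2],rcond=None)[0]; print("apron n",-c[:2],np.degrees(np.arctan(np.hypot(*c[:2]))),np.degrees(np.arctan2(c[1],c[0])),np.abs(q@c-A[:,2]).mean())
print(cv2.minAreaRect(T[:,:2].astype(np.float32)))
red=((cv2.inRange(h,(0,120,80),(10,255,255))|cv2.inRange(h,(165,120,80),(180,255,255)))>0)
red[:, :320]=0; red[:,390:]=0; red[220:]=0
v,u=np.nonzero(red); e=cv2.fitEllipse(cv2.convexHull(np.c_[u,v].astype(np.int32)).astype(np.float32)); print(e, onz(e[0],28,K,E), np.median(W[red],0))
E
```

```text
hole [[407. 204.]] fit [514.3 -33.5] rad 15.9 enc 514.2 -33.6 16.6
hole [[417. 164.]] fit [530.1   6.4] rad 20.7 enc 530.8 6.9 24.2
hole [[416. 113.]] fit [531.4  60.3] rad 16.0 enc 531.6 60.2 16.6
top med z 41.3645786382865
apron n [-0.01452364  0.0056105 ] 0.8920027242824329 -21.121599325405494 5.339316417104031
((522.480224609375, 12.942070007324219), (156.241943359375, 63.08675003051758), 79.5807113647461)
((355.11798095703125, 157.5789794921875), (24.788511276245117, 25.601987838745117), 145.9520263671875) [466.59352452  23.77745398  28.        ] [467.08788649  24.33701407  27.85073082]
```

Request:
play_rows(steps=[{"delta_pos":[4.5,-1,0],"yaw":0,"jaw":100},{"delta_pos":[9,-2,0],"yaw":0,"jaw":100},{"delta_pos":[13.5,-3,0],"yaw":0.01,"jaw":100},{"delta_pos":[18,-4,0],"yaw":0.01,"jaw":90},{"delta_pos":[22.5,-5.2,0],"yaw":0.01,"jaw":80},{"delta_pos":[26.5,-6.2,0],"yaw":0.01,"jaw":80},{"delta_pos":[28.2,-6.5,0],"yaw":0.01,"jaw":80},{"delta_pos":[28.2,-6.5,0],"yaw":0.01,"jaw":80}])

```text
clock: 3.75
eef_pos: [413.1, 308.1, 231.1]
tcp_rot: [3.142, -0.0, 1.396]
contact_force: [-0.9, 0.5, -0.1]
opening: 0.802
grasp_force: 0.0
```

```bash
cat >> h.py <<'E'
def caps():
    p,d,K,E=grab("wrist"); W=cloud(d,K,E)
    m=((W[...,2]>66)&(W[...,2]<76)&(d>0)&(d<340)&(W[...,1]>230)).astype(np.uint8)
    n,l,st,c=cv2.connectedComponentsWithStats(m)
    for i in range(1,n):
        if st[i,4]>60:
            q=W[l==i]; (x,y),rad=cv2.minEnclosingCircle(q[:,:2].astype(np.float32)); print(c[i].round(),st[i,4],"enc",round(x,1),round(y,1),round(rad,1),"mean",q.mean(0).round(1))
    return p,d,K,E,W
E
python3 - <<'E'
from h import *
p,d,K,E,W=caps(); save(p,"w2.png")
s=r.sense(); print(s["eef_pos"],s["tcp_rot"])
E
```

```text
[254.   5.] 190 enc 386.4 462.9 25.1 mean [384.  462.9  70.8]
[326. 103.] 617 enc 428.5 376.8 12.4 mean [428.5 376.9  71.3]
[569. 118.] 152 enc 647.6 325.5 11.7 mean [642.7 326.1  70.2]
[566. 160.] 133 enc 647.3 284.9 11.2 mean [642.7 286.5  70.3]
[427. 174.] 539 enc 512.9 295.5 12.6 mean [512.3 296.1  71.2]
[324. 181.] 513 enc 414.0 306.2 12.5 mean [414.2 306.9  71.2]
[555. 183.] 61 enc 634.4 265.5 3.8 mean [632.8 266.1  71.2]
[412.95877942 306.5905616  230.98458929] [-3.14134149e+00  8.43053891e-04  1.39520774e+00]
```

View pics/w2.png

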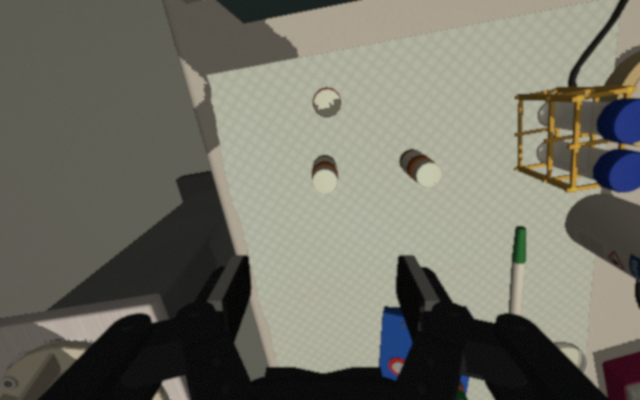

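Request:
play_rows(steps=[{"delta_pos":[0,0.1,4.5],"yaw":0,"jaw":80},{"delta_pos":[0,0.1,9],"yaw":0,"jaw":80},{"delta_pos":[0,0.1,13.5],"yaw":0,"jaw":80},{"delta_pos":[0,0.1,17],"yaw":0,"jaw":80},{"delta_pos":[0,0.1,19.5],"yaw":0,"jaw":70},{"delta_pos":[0,0.1,20],"yaw":0,"jaw":50},{"delta_pos":[0,0.1,20],"yaw":0,"jaw":10},{"delta_pos":[0,0.1,20],"yaw":0,"jaw":10}], grip_force=35)

```text
clock: 4.6
eef_pos: [414.9, 306.3, 32.6]
tcp_rot: [3.14, -0.001, 1.393]
contact_force: [0.3, -0.2, -0.3]
opening: 0.31
grasp_force: 34.4
```

Request:
play_rows(steps=[{"delta_pos":[0,0,0],"yaw":0,"jaw":10},{"delta_pos":[0,0,0],"yaw":0,"jaw":10},{"delta_pos":[0,0,0],"yaw":0,"jaw":10},{"delta_pos":[0,0,0],"yaw":0,"jaw":10},{"delta_pos":[0,0,-2],"yaw":0,"jaw":10},{"delta_pos":[0,0,-5],"yaw":0,"jaw":10},{"delta_pos":[0,0,-9],"yaw":0,"jaw":10},{"delta_pos":[0,0,-12],"yaw":0,"jaw":10}])

```text
clock: 5.4
eef_pos: [414.2, 306.8, 153.3]
tcp_rot: [3.141, -0.001, 1.394]
contact_force: [0.7, 0.2, -0.5]
opening: 0.312
grasp_force: 34.6
```

Request:
play_rows(steps=[{"delta_pos":[-3.5,2.5,0],"yaw":0,"jaw":10},{"delta_pos":[-7,5,0],"yaw":0,"jaw":10},{"delta_pos":[-10.5,7.5,0],"yaw":0,"jaw":10},{"delta_pos":[-14,10,0],"yaw":0,"jaw":10},{"delta_pos":[-17.5,12.5,0],"yaw":0,"jaw":10},{"delta_pos":[-20.7,14.8,0],"yaw":0,"jaw":10},{"delta_pos":[-22.1,15.8,0],"yaw":0,"jaw":10},{"delta_pos":[-22.1,15.8,0],"yaw":0,"jaw":10}])

```text
clock: 6.2
eef_pos: [531.5, 59.2, 151.4]
tcp_rot: [3.141, 0.0, 1.391]
contact_force: [-0.1, 0.1, -0.2]
opening: 0.311
grasp_force: 34.6
```

```bash
python3 - <<'E'
from h import *
p,d,K,E,W=bores(); save(p,"w3.png")
s=r.sense(); print(s["eef_pos"],s["tcp_rot"],s["opening"])
E
```

```text
hole [[323. 193.]] fit [532.3  60.9] rad 15.9 enc 532.3 61.0 16.5
[530.6805132   60.39486263 151.20510992] [-3.14131669e+00 -5.23090365e-05  1.39171284e+00] 0.30987648559630204
```

View pics/w3.png

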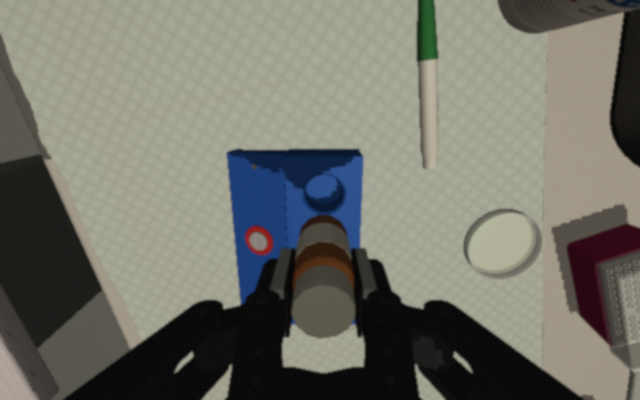

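Request:
play_rows(steps=[{"delta_pos":[0.05,0.1,4],"yaw":0,"jaw":10},{"delta_pos":[0.05,0.1,7],"yaw":0,"jaw":10},{"delta_pos":[0.05,0.1,8],"yaw":0,"jaw":10},{"delta_pos":[0.05,0.1,8.7],"yaw":0,"jaw":10},{"delta_pos":[0.05,0.1,9.4],"yaw":0,"jaw":10},{"delta_pos":[0.05,0.1,10],"yaw":0,"jaw":10},{"delta_pos":[0.05,0.1,10.3],"yaw":0,"jaw":10},{"delta_pos":[0.05,0.1,10.3],"yaw":0,"jaw":10}])

```text
clock: 7.05
eef_pos: [532.0, 61.9, 48.3]
tcp_rot: [3.141, -0.0, 1.394]
contact_force: [2.4, -1.2, -1.4]
opening: 0.312
grasp_force: 41.2
```

Good: no large resistance. Release and rise.

Request:
play_rows(steps=[{"delta_pos":[0,0,0],"yaw":0,"jaw":45},{"delta_pos":[0,0,0],"yaw":0,"jaw":55},{"delta_pos":[0,0,0],"yaw":0,"jaw":60},{"delta_pos":[0,0,-1],"yaw":0,"jaw":60},{"delta_pos":[0,0,-5],"yaw":0,"jaw":70},{"delta_pos":[0,0,-9.5],"yaw":0,"jaw":80},{"delta_pos":[0,0,-13],"yaw":0,"jaw":80},{"delta_pos":[0,0,-13],"yaw":0,"jaw":80}])

```text
clock: 7.85
eef_pos: [534.7, 61.8, 184.0]
tcp_rot: [3.133, -0.003, 1.394]
contact_force: [-0.3, 1.1, 0.5]
opening: 0.802
grasp_force: 0.0
```

```bash
cat >> h.py <<'E'
def tops(zl=78,zh=92):
    p,d,K,E=grab("wrist"); W=cloud(d,K,E); m=((W[...,2]>zl)&(W[...,2]<zh)&(d>0)&(abs(W[...,0]-522)<60)&(abs(W[...,1]-13)<90)).astype(np.uint8)
    n,l,st,c=cv2.connectedComponentsWithStats(m)
    for i in range(1,n):
        if st[i,4]>60:
            q=W[l==i]; (x,y),rad=cv2.minEnclosingCircle(q[:,:2].astype(np.float32)); print(c[i].round(),st[i,4],"enc",round(x,1),round(y,1),round(rad,1),"mean",q.mean(0).round(1))
E
python3 - <<'E'
from h import *
tops(); s=r.sense(); print(s["eef_pos"],s["tcp_rot"])
E
```

```text
[317. 201.] 810 enc 531.1 61.5 12.5 mean [531.4  62.8  86.9]
[319. 256.] 744 enc 523.7 13.4 12.6 mean [524.   15.1  86.5]
[533.31047839  61.6516219  181.47357049] [ 3.13629455e+00 -1.64124945e-03  1.39371276e+00]
```

Request:
play_rows(steps=[{"delta_pos":[4.5,-1.2,0],"yaw":0,"jaw":80},{"delta_pos":[9,-2.4,0],"yaw":0,"jaw":80},{"delta_pos":[13.5,-3.6,0],"yaw":0,"jaw":80},{"delta_pos":[18,-4.8,0],"yaw":0,"jaw":80},{"delta_pos":[21.5,-5.8,0],"yaw":0,"jaw":80},{"delta_pos":[22.7,-6.1,0],"yaw":0,"jaw":80},{"delta_pos":[22.7,-6.1,0],"yaw":0,"jaw":80},{"delta_pos":[22.7,-6.1,0],"yaw":0,"jaw":80}])

```text
clock: 8.7
eef_pos: [511.1, 294.5, 177.5]
tcp_rot: [-3.14, 0.002, 1.394]
contact_force: [-1.2, -0.7, 0.9]
opening: 0.796
grasp_force: 0.0
```

```bash
python3 - <<'E'
from h import *
caps(); s=r.sense(); print(s["eef_pos"],s["tcp_rot"])
E
```

```text
[194. 111.] 939 enc 428.9 376.9 12.5 mean [429.7 377.   71. ]
[325. 194.] 729 enc 513.2 295.4 12.5 mean [513.3 296.3  71.3]
[478. 204.] 64 enc 634.6 265.5 3.7 mean [633.3 266.7  71.2]
[511.31144518 294.11127777 177.72095727] [-3.14064384e+00  1.29913796e-03  1.39312334e+00]
```

Request:
play_rows(steps=[{"delta_pos":[0.12,0.15,4],"yaw":0,"jaw":80},{"delta_pos":[0.12,0.15,8.5],"yaw":0,"jaw":80},{"delta_pos":[0.12,0.15,12.5],"yaw":0,"jaw":80},{"delta_pos":[0.12,0.15,14.2],"yaw":0,"jaw":70},{"delta_pos":[0.12,0.15,14.6],"yaw":0,"jaw":50},{"delta_pos":[0.12,0.15,14.6],"yaw":0,"jaw":10},{"delta_pos":[0.12,0.15,14.6],"yaw":0,"jaw":10},{"delta_pos":[0.12,0.15,14.6],"yaw":0,"jaw":10}])

```text
clock: 9.55
eef_pos: [514.3, 296.8, 33.8]
tcp_rot: [3.14, -0.002, 1.393]
contact_force: [0.6, 0.2, -0.4]
opening: 0.307
grasp_force: 35.5
```

Request:
play_rows(steps=[{"delta_pos":[0,0,0],"yaw":0,"jaw":10},{"delta_pos":[0,0,0],"yaw":0,"jaw":10},{"delta_pos":[0,0,0],"yaw":0,"jaw":10},{"delta_pos":[0,0,-2],"yaw":0,"jaw":10},{"delta_pos":[0,0,-5],"yaw":0,"jaw":10},{"delta_pos":[0,0,-9],"yaw":0,"jaw":10},{"delta_pos":[0,0,-12],"yaw":0,"jaw":10},{"delta_pos":[0,0,-12],"yaw":0,"jaw":10}])

```text
clock: 10.35
eef_pos: [515.7, 298.0, 156.9]
tcp_rot: [3.136, -0.005, 1.394]
contact_force: [-0.1, -0.2, 0.0]
opening: 0.312
grasp_force: 35.5
```

```bash
python3 - <<'E'
from h import *
for i in range(3):
  s=r.sense(); print(s["eef_pos"],s["tcp_rot"]); 
  vision.grab_frame("wrist")
E
```

```text
[515.67001909 298.0461863  156.89568163] [ 3.13582533 -0.004845    1.39393955]
[514.50792002 297.31365109 154.57629278] [ 3.13819899e+00 -2.83545323e-03  1.39386824e+00]
[513.45193307 296.72992277 152.84113681] [ 3.14052661e+00 -8.89272706e-04  1.39388790e+00]
```

Request:
play_rows(steps=[{"delta_pos":[-4.5,0.9,0],"yaw":0,"jaw":10},{"delta_pos":[-9.3,1.8,0],"yaw":0,"jaw":10},{"delta_pos":[-14.1,2.7,0],"yaw":0,"jaw":10},{"delta_pos":[-18.9,3.6,0],"yaw":0,"jaw":10},{"delta_pos":[-23.6,4.4,0],"yaw":0,"jaw":10},{"delta_pos":[-28,5.2,0],"yaw":0,"jaw":10},{"delta_pos":[-31.3,5.8,0],"yaw":0,"jaw":10},{"delta_pos":[-32.3,6,0],"yaw":0,"jaw":10}])

```text
clock: 11.3
eef_pos: [514.2, -34.7, 150.8]
tcp_rot: [-3.139, 0.001, 1.391]
contact_force: [-0.1, 0.8, -1.1]
opening: 0.309
grasp_force: 35.5
```

```bash
python3 - <<'E'
from h import *
vision.grab_frame("wrist"); vision.grab_frame("wrist"); vision.grab_frame("wrist"); 
p,d,K,E,W=bores(); save(p,"w4.png")
s=r.sense(); print(s["eef_pos"],s["tcp_rot"],s["opening"])
E
```

```text
hole [[323. 197.]] fit [515.2 -33.5] rad 15.8 enc 515.4 -33.4 16.6
hole [[324. 143.]] fit [523.    9.7] rad 18.1 enc 522.9 9.7 19.9
hole [[323.  70.]] fit [531.9  61.6] rad 17.0 enc 531.8 61.9 18.3
[515.00244548 -31.19537303 151.48514074] [-3.14001936e+00 -2.58617542e-04  1.39347022e+00] 0.31542017672892797
```

View pics/w4.png

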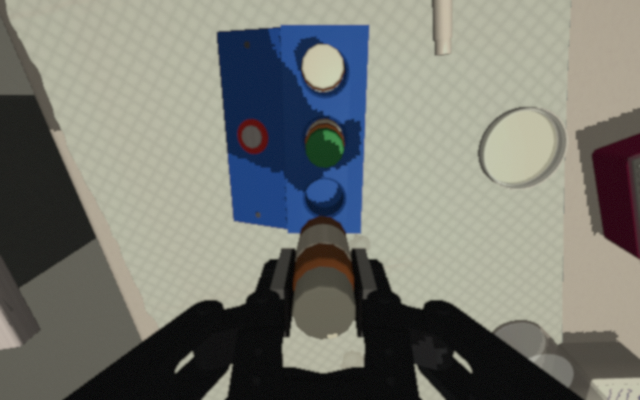

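Request:
play_rows(steps=[{"delta_pos":[-0.2,0.05,4],"yaw":0,"jaw":10},{"delta_pos":[-0.2,0.05,7],"yaw":0,"jaw":10},{"delta_pos":[-0.2,0.05,7.7],"yaw":0,"jaw":10},{"delta_pos":[-0.2,0.05,8.3],"yaw":0,"jaw":10},{"delta_pos":[-0.2,0.05,9],"yaw":0,"jaw":10},{"delta_pos":[-0.2,0.05,9.8],"yaw":0,"jaw":10},{"delta_pos":[-0.2,0.05,10.3],"yaw":0,"jaw":10},{"delta_pos":[-0.2,0.05,10.3],"yaw":0,"jaw":10}])

```text
clock: 12.3
eef_pos: [515.8, -34.0, 49.2]
tcp_rot: [3.141, -0.0, 1.394]
contact_force: [-0.1, 0.0, 0.1]
opening: 0.307
grasp_force: 35.5
```

Request:
play_rows(steps=[{"delta_pos":[0,0,0],"yaw":0,"jaw":45},{"delta_pos":[0,0,0],"yaw":0,"jaw":55},{"delta_pos":[0,0,0],"yaw":0,"jaw":60},{"delta_pos":[0,0,-1],"yaw":0,"jaw":60},{"delta_pos":[0,0,-5],"yaw":0,"jaw":70},{"delta_pos":[0,0,-9.5],"yaw":0,"jaw":80},{"delta_pos":[0,0,-14],"yaw":0,"jaw":80},{"delta_pos":[0,0,-18],"yaw":0,"jaw":80}])

```text
clock: 13.1
eef_pos: [515.6, -34.0, 232.5]
tcp_rot: [3.14, -0.0, 1.394]
contact_force: [1.3, 0.2, -0.7]
opening: 0.797
grasp_force: 0.0
```

```bash
python3 - <<'E'
from h import *
vision.grab_frame("wrist"); vision.grab_frame("wrist"); vision.grab_frame("wrist"); 
tops(); s=r.sense(); print(s["eef_pos"],s["tcp_rot"],s["qpos"])
p,d,K,E=grab("top"); W=cloud(d,K,E)
m=(W[...,2]>66)&(W[...,2]<84)&(abs(W[...,0]-500)<60)&(abs(W[...,1]+345)<60)
print(cv2.minAreaRect(W[m][:,:2].astype(np.float32)))
m=(W[...,2]>145)&(W[...,2]<165)&(abs(W[...,0]-500)<60)&(abs(W[...,1]+345)<60)
print(cv2.minAreaRect(W[m][:,:2].astype(np.float32)),W[m].mean(0))
E
```

```text
[317.  71.] 739 enc 531.2 61.2 12.3 mean [531.2  61.3  87.2]
[319. 131.] 636 enc 523.6 13.0 12.4 mean [523.7  13.3  87.2]
[319. 183.] 584 enc 515.1 -34.3 12.4 mean [515.3 -33.3  86.9]
[516.0143758  -34.03182668 230.73948394] [ 3.13878471e+00 -3.14845957e-04  1.39379201e+00] [-6.87629438e-02  1.84105339e-01  1.86405519e+00  1.08917520e-05
  1.09060660e+00  1.08236796e-01]
((505.3435363769531, -349.2898864746094), (49.886131286621094, 50.277225494384766), 4.83064079284668)
((505.1219482421875, -349.64752197265625), (23.454967498779297, 24.18058204650879), 2.848625898361206) [ 504.55956955 -348.48277953  152.79354431]
```

Request:
play_rows(steps=[{"delta_pos":[-4.2,0.6,0],"yaw":0.14,"jaw":80},{"delta_pos":[-8.4,1.2,0],"yaw":0.28,"jaw":80},{"delta_pos":[-12.6,1.8,0],"yaw":0.42,"jaw":80},{"delta_pos":[-16.8,2.4,0],"yaw":0.56,"jaw":80},{"delta_pos":[-21,3,0],"yaw":0.7,"jaw":80},{"delta_pos":[-25.2,3.6,0],"yaw":0.84,"jaw":80},{"delta_pos":[-28.8,4.1,0],"yaw":0.98,"jaw":80},{"delta_pos":[-31.2,4.5,0],"yaw":1.12,"jaw":80}])

```text
clock: 14.15
eef_pos: [503.5, -351.0, 227.0]
tcp_rot: [-3.139, 0.002, 0.267]
contact_force: [0.2, -0.2, -0.3]
opening: 0.799
grasp_force: 0.0
```

Request:
play_rows(steps=[{"delta_pos":[0,0,0],"yaw":0.1,"jaw":80},{"delta_pos":[0,0,0],"yaw":0.2,"jaw":80},{"delta_pos":[0,0,0],"yaw":0.21,"jaw":80},{"delta_pos":[0,0,0],"yaw":0.21,"jaw":80},{"delta_pos":[0,0,0],"yaw":0.21,"jaw":80},{"delta_pos":[0,0,0],"yaw":0.21,"jaw":80},{"delta_pos":[0,0,0],"yaw":0.21,"jaw":80},{"delta_pos":[0,0,0],"yaw":0.21,"jaw":80}])

```text
clock: 14.95
eef_pos: [505.0, -349.0, 229.4]
tcp_rot: [3.141, -0.0, 0.064]
contact_force: [-0.6, 0.5, 1.1]
opening: 0.799
grasp_force: 0.0
```

```bash
python3 - <<'E'
from h import *
p,d,K,E=grab("wrist"); W=cloud(d,K,E); save(p,"w5.png")
near=(d>0)&(abs(W[...,0]-505)<60)&(abs(W[...,1]+348)<60)
for lo,hi in ((148,160),(71,80)):
    m=(W[...,2]>lo)&(W[...,2]<hi)&near; q=W[m]; print(m.sum(),cv2.minAreaRect(q[:,:2].astype(np.float32)),q.mean(0))
s=r.sense(); print(s["eef_pos"],s["tcp_rot"])
E
```

```text
1097 ((504.9187927246094, -349.8199462890625), (24.252408981323242, 23.81388282775879), 4.086805820465088) [ 506.24834316 -349.82359599  154.05288243]
1662 ((504.77569580078125, -349.90557861328125), (50.29249572753906, 50.0224609375), 3.909547805786133) [ 511.8126382  -349.38814249   76.23490459]
[ 505.04270911 -348.98411128  229.39234962] [ 3.14148881e+00 -1.68612052e-04  6.42994358e-02]
```

View pics/w5.png

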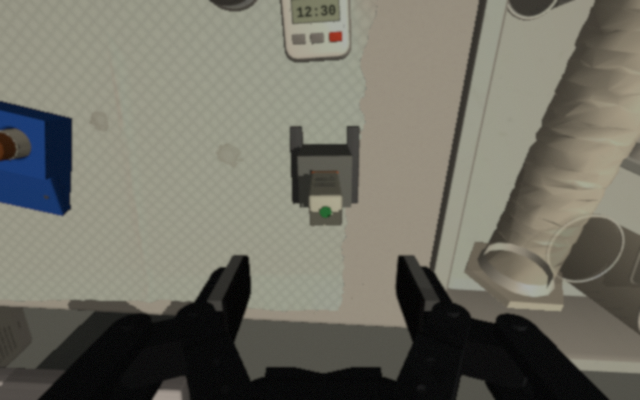

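Request:
play_rows(steps=[{"delta_pos":[0,0.08,4.5],"yaw":0,"jaw":80},{"delta_pos":[0,0.08,9],"yaw":0,"jaw":80},{"delta_pos":[0,0.08,12],"yaw":0,"jaw":80},{"delta_pos":[0,0.08,12.8],"yaw":0,"jaw":60},{"delta_pos":[0,0.08,12.8],"yaw":0,"jaw":5},{"delta_pos":[0,0.08,12.8],"yaw":0,"jaw":5},{"delta_pos":[0,0.08,12.8],"yaw":0,"jaw":5},{"delta_pos":[0,0.08,12.8],"yaw":0,"jaw":5}], grip_force=25)

```text
clock: 15.8
eef_pos: [506.0, -350.5, 103.0]
tcp_rot: [3.14, -0.002, 0.064]
contact_force: [0.2, 1.0, 3.8]
opening: 0.278
grasp_force: 28.9
```

Request:
play_rows(steps=[{"delta_pos":[0,0,0],"yaw":0,"jaw":5},{"delta_pos":[0,0,-0.5],"yaw":0,"jaw":5},{"delta_pos":[0,0,-1.5],"yaw":0,"jaw":5},{"delta_pos":[0,0,-3],"yaw":0,"jaw":5},{"delta_pos":[0,0,-4.2],"yaw":0,"jaw":5},{"delta_pos":[0,0,-4.8],"yaw":0,"jaw":5},{"delta_pos":[0,0,-4.8],"yaw":0,"jaw":5},{"delta_pos":[0,0,-4.8],"yaw":0,"jaw":5}])

```text
clock: 16.6
eef_pos: [504.9, -349.8, 149.3]
tcp_rot: [3.142, -0.0, 0.064]
contact_force: [-0.0, 0.3, -1.1]
opening: 0.278
grasp_force: 28.3
```

Request:
play_rows(steps=[{"delta_pos":[0,0,0.7],"yaw":0,"jaw":5},{"delta_pos":[-0.4,0,0.7],"yaw":0,"jaw":5},{"delta_pos":[-0.8,0,0.7],"yaw":0,"jaw":5},{"delta_pos":[-1.2,0,0.7],"yaw":0,"jaw":5},{"delta_pos":[-1.6,0,0.7],"yaw":0,"jaw":5},{"delta_pos":[-2,0,0.7],"yaw":0,"jaw":5},{"delta_pos":[-2,0,0.7],"yaw":0,"jaw":5},{"delta_pos":[-2,0,0.7],"yaw":0,"jaw":5}], grip_force=22)

```text
clock: 17.4
eef_pos: [484.7, -351.2, 142.5]
tcp_rot: [3.142, 0.0, 0.064]
contact_force: [1.9, -0.7, -0.9]
opening: 0.279
grasp_force: 27.9
```

```bash
cat >> h.py <<'E'
def tilt():
    # points of the held wand in tool frame
    for i in range(2): vision.grab_frame("wrist")
    s=r.sense(); p,d,K,E=grab("wrist"); W=cloud(d,K,E); print("eef",s["eef_pos"].round(1),s["tcp_rot"].round(3),"F",s["contact_force"].round(1),s["opening"].round(3),s["grasp_force"])
    Rt=R.from_euler("xyz",s["tcp_rot"]).as_matrix(); T=(W-s["eef_pos"])@Rt
    np.savez("last.npz",p=p,d=d,T=T,W=W)
    return p,d,T,W,K,E
E
python3 - <<'E'
from h import *
p,d,T,W,K,E=tilt(); save(p,"w6.png")
m=(d>0)&(abs(T[...,1])<9)&(abs(T[...,0])<70)&(T[...,2]>-60)&(T[...,2]<90)
for z in range(-60,90,6):
    k=m&(T[...,2]>=z)&(T[...,2]<z+6)
    if k.sum()>5: print(z+3,k.sum(),np.percentile(T[k][:,0],[10,50,90]).round(1))
E
```

```text
Traceback (most recent call last):
  File "h.py", line 38, in tilt
    s=r.sense(); p,d,K,E=grab("wrist"); W=cloud(d,K,E); print("eef",s["eef_pos"].round(1),s["tcp_rot"].round(3),"F",s["contact_force"].round(1),s["opening"].round(3),s["grasp_force"])
                                                                                                                                                ^^^^^^^^^^^^^^^^^^
AttributeError: 'float' object has no attribute 'round'
```

```bash
sed -i 's/s\["opening"\].round(3)/round(s["opening"],3)/' h.py; cat >> h.py <<'E'
def prof():
    p,d,T,W,K,E=tilt()
    m=(d>0)&(abs(T[...,1])<9)&(abs(T[...,0])<70)&(T[...,2]>-60)&(T[...,2]<90)
    for z in range(-60,90,6):
        k=m&(T[...,2]>=z)&(T[...,2]<z+6)
        if k.sum()>5: print(z+3,k.sum(),np.percentile(T[k][:,0],[10,50,90]).round(1))
    return p
E
python3 -c "
from h import *
save(prof(),'w6.png')"
```

```text
eef [ 484.9 -351.   142.2] [-3.141  0.     0.064] F [ 0.9 -0.9  0.6] 0.277 27.974236607551575
-51 2622 [-12.2  -0.8   6.6]
-45 745 [6.1 7.5 8.3]
-39 595 [8.  8.7 9.5]
-33 531 [ 9.3 10.  10.8]
-27 443 [10.5 11.3 11.9]
-21 419 [11.7 12.5 13.1]
-15 369 [12.9 13.6 14.4]
-9 333 [14.1 14.9 15.6]
-3 292 [15.4 16.1 16.8]
3 262 [16.7 17.2 17.9]
9 250 [17.9 18.5 19.1]
15 219 [19.1 19.8 20.5]
21 152 [20.3 20.8 21.1]
33 17 [16.9 17.2 17.7]
39 80 [16.3 17.6 18.5]
45 100 [16.  18.5 19.8]
51 88 [17.1 19.7 20.7]
57 78 [19.  21.1 22.1]
63 601 [18.  33.2 43. ]
69 541 [16.  32.1 44.1]
75 57 [16.5 44.7 45. ]
81 80 [17.3 44.7 44.9]
87 38 [16.1 44.8 45. ]
```

View pics/w6.png

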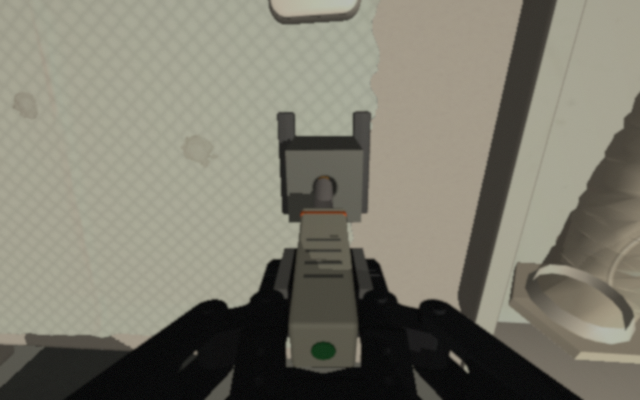

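Request:
play_rows(steps=[{"delta_pos":[-0.3,0,0],"yaw":0,"jaw":5},{"delta_pos":[-0.6,0,0],"yaw":0,"jaw":5},{"delta_pos":[-0.9,0,0],"yaw":0,"jaw":5},{"delta_pos":[-1.2,0,0],"yaw":0,"jaw":5},{"delta_pos":[-1.4,0,0],"yaw":0,"jaw":5},{"delta_pos":[-1.4,0,0],"yaw":0,"jaw":5},{"delta_pos":[-1.4,0,0],"yaw":0,"jaw":5},{"delta_pos":[-1.4,0,0],"yaw":0,"jaw":5}])

```text
clock: 18.5
eef_pos: [470.9, -352.1, 142.4]
tcp_rot: [-3.142, 0.0, 0.064]
contact_force: [0.9, 0.4, 1.3]
opening: 0.274
grasp_force: 27.9
```

```bash
python3 -c "
from h import *
prof()"
```

```text
eef [ 471.  -352.1  142.3] [3.142 0.    0.064] F [ 1.9 -0.9  2.2] 0.274 27.888386249542236
-51 1966 [-9.  -0.2  4.1]
-45 1142 [-16.5   5.    6.5]
-39 682 [6.6 7.6 8.7]
-33 629 [ 8.7  9.7 11. ]
-27 532 [10.9 11.8 12.9]
-21 491 [12.9 14.  14.9]
-15 425 [15.  16.1 16.9]
-9 403 [17.  18.1 19.2]
-3 359 [19.2 20.2 21.2]
3 323 [21.4 22.3 23.3]
9 293 [23.4 24.4 25.3]
15 264 [25.7 26.6 27.4]
21 64 [27.1 27.6 27.9]
27 7 [25.  25.2 25.4]
33 111 [24.4 25.7 26.9]
39 122 [25.  27.4 28.8]
45 113 [26.8 29.4 31.1]
51 109 [28.8 31.4 32.8]
57 102 [31.1 33.6 35. ]
63 626 [24.5 46.  56.4]
69 598 [25.6 44.9 56.9]
75 90 [31.5 38.5 58.8]
81 43 [29.3 58.7 58.8]
87 36 [29.8 58.7 58.8]
```

Request:
play_rows(steps=[{"delta_pos":[0,0,0],"yaw":0,"jaw":5},{"delta_pos":[0,0,0],"yaw":0,"jaw":5},{"delta_pos":[0,0,-1],"yaw":0,"jaw":5},{"delta_pos":[0,0,-3],"yaw":0,"jaw":5},{"delta_pos":[0,0,-6],"yaw":0,"jaw":5},{"delta_pos":[0,0,-9],"yaw":0,"jaw":5},{"delta_pos":[-0.4,-3,-10],"yaw":0,"jaw":5},{"delta_pos":[-0.7,-7,-10],"yaw":0,"jaw":5}], grip_force=40)

```text
clock: 19.45
eef_pos: [459.9, -283.4, 244.7]
tcp_rot: [3.14, -0.002, 0.062]
contact_force: [0.5, 1.5, -0.8]
opening: 0.278
grasp_force: 42.3
```

Request:
play_rows(steps=[{"delta_pos":[-0.3,-4,0],"yaw":0.04,"jaw":5},{"delta_pos":[-0.6,-8.2,0],"yaw":0.08,"jaw":5},{"delta_pos":[-0.9,-12.5,0],"yaw":0.12,"jaw":5},{"delta_pos":[-1.2,-16.8,0],"yaw":0.16,"jaw":5},{"delta_pos":[-1.5,-21,0],"yaw":0.2,"jaw":5},{"delta_pos":[-1.7,-25.5,0],"yaw":0.24,"jaw":5},{"delta_pos":[-1.8,-29.5,0],"yaw":0.244,"jaw":5},{"delta_pos":[-1.9,-31.7,0],"yaw":0.244,"jaw":5}])

```text
clock: 20.25
eef_pos: [419.2, 34.8, 242.7]
tcp_rot: [-3.141, 0.001, -0.179]
contact_force: [0.7, 0.9, -0.2]
opening: 0.272
grasp_force: 42.3
```

```bash
cat >> h.py <<'E'
def red():
    D=np.load("last.npz"); p,d,W,T=D["p"],D["d"],D["W"],D["T"]; h=cv2.cvtColor(p,cv2.COLOR_RGB2HSV)
    m=((cv2.inRange(h,(0,120,70),(10,255,255))|cv2.inRange(h,(165,120,70),(180,255,255)))>0)&(d>0)&(W[...,2]<45)&(W[...,2]>10)&(abs(W[...,0]-467)<25)&(abs(W[...,1]-24)<25)
    v,u=np.nonzero(m); print("red",m.sum()); 
    if m.sum()<20: return
    H=cv2.convexHull(np.c_[u,v].astype(np.int32)).astype(np.float32); e=cv2.fitEllipse(H); c=np.round(e[0]).astype(int)
    g=(np.hypot(*(np.mgrid[:400,:640][::-1]-np.array(e[0])[:,None,None]))<6)&(d>0)
    print(e,"disc W",np.median(W[g],0).round(1),"T",np.median(T[g],0).round(1),"ring bbox W",((W[m].min(0)+W[m].max(0))/2).round(1))
E
python3 -c "
from h import *
save(prof(),'w7.png'); red()"
```

```text
eef [419.4  34.7 242.7] [-3.141e+00  1.000e-03 -1.770e-01] F [ 0.3  0.1 -0.7] 0.276 42.31230854988098
-51 1976 [-9.2 -0.2  4. ]
-45 1140 [-16.5   4.9   6.4]
-39 685 [6.5 7.5 8.6]
-33 638 [ 8.5  9.6 10.9]
-27 530 [10.8 11.8 12.8]
-21 490 [12.8 13.9 14.8]
-15 429 [14.9 16.  17. ]
-9 393 [16.9 18.  19. ]
-3 355 [19.1 20.1 21. ]
3 333 [21.2 22.1 23.3]
9 290 [23.5 24.3 25.3]
15 261 [25.4 26.4 27.2]
21 68 [27.  27.4 27.8]
33 105 [24.4 25.5 26.8]
39 121 [24.2 27.2 28.5]
45 118 [26.4 29.3 30.5]
51 107 [28.6 31.4 32.7]
57 97 [30.7 33.3 34.8]
63 101 [33.  35.5 37.1]
69 26 [33.7 36.9 37.8]
75 50 [36.7 37.9 39. ]
81 13 [37.1 38.7 39.7]
red 276
((325.75225830078125, 122.33841705322266), (24.00186538696289, 25.63332748413086), 85.21012878417969) disc W [467.   23.5  29.3] T [ 49.4   3.  213.3] ring bbox W [466.5  23.6  28. ]
```

View pics/w7.png

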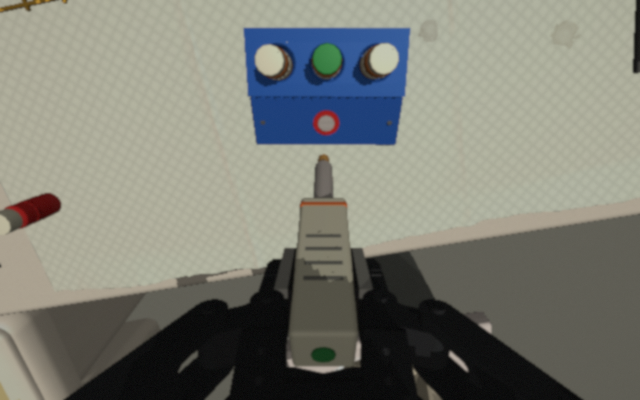

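```bash
python3 -c "
from h import *
D=np.load('last.npz'); T=D['T'];d=D['d']
for a,b in ((-30,-10),(0,18),(40,60),(68,90)):
    m=(d>0)&(abs(T[...,1])<14)&(T[...,0]<45)&(T[...,0]>0)&(T[...,2]>a)&(T[...,2]<b); print(a,m.sum(),np.percentile(T[m][:,1],[2,50,98]).round(1),T[m][:,2].max())
"
```

```text
-30 2299 [-13.2  -0.1  13.2] -10.006103547486074
0 1169 [-12.1  -0.4  10.8] 17.987753866518755
40 364 [-6.4 -1.   5.1] 59.978231203071836
68 70 [-4.4 -0.3  3.8] 80.14515333758406
```

Request:
play_rows(steps=[{"delta_pos":[0.25,0.33,3.5],"yaw":0,"jaw":5},{"delta_pos":[0.25,0.33,7],"yaw":0,"jaw":5},{"delta_pos":[0.25,0.33,9.5],"yaw":0,"jaw":5},{"delta_pos":[0.25,0.33,10.5],"yaw":0,"jaw":5},{"delta_pos":[0.25,0.33,10.5],"yaw":0,"jaw":5},{"delta_pos":[0.25,0.33,10.5],"yaw":0,"jaw":5},{"delta_pos":[0.25,0.33,10.5],"yaw":0,"jaw":5},{"delta_pos":[0.25,0.33,10.5],"yaw":0,"jaw":5}])

```text
clock: 21.2
eef_pos: [423.1, 28.8, 138.3]
tcp_rot: [-3.141, -0.002, -0.18]
contact_force: [-0.0, -0.5, -0.4]
opening: 0.275
grasp_force: 42.3
```

```bash
python3 -c "
from h import *
save(prof(),'w8.png'); red()
D=np.load('last.npz'); T=D['T'];d=D['d'];W=D['W'];h=cv2.cvtColor(D['p'],cv2.COLOR_RGB2HSV)
m=(cv2.inRange(h,(100,110,40),(125,255,255))>0)&(d>0)&(W[...,2]<36)&(W[...,2]>10)&(abs(W[...,0]-467)<60)&(abs(W[...,1]-24)<70)
q=T[m]; A=np.c_[q[:,:2],np.ones(len(q))]; c=np.linalg.lstsq(A,q[:,2],rcond=None)[0]; print('apron slope',c,len(q),abs(A@c-q[:,2]).mean())
"
```

```text
eef [422.8  28.9 138. ] [-3.141e+00 -1.000e-03 -1.800e-01] F [-0.1  0.3 -0.8] 0.271 42.30560481548309
-51 1953 [-9.2 -0.3  4. ]
-45 1160 [-16.6   4.9   6.4]
-39 699 [6.5 7.6 8.6]
-33 617 [ 8.6  9.7 10.8]
-27 540 [10.8 11.7 12.8]
-21 473 [12.8 13.8 14.8]
-15 443 [14.9 16.  16.9]
-9 406 [17.1 18.1 19.1]
-3 343 [19.1 20.1 21.1]
3 320 [21.1 22.2 23.1]
9 307 [23.2 24.2 25.3]
15 267 [25.4 26.5 27.3]
21 62 [27.2 27.5 27.8]
27 7 [24.8 24.9 25.5]
33 104 [24.3 25.5 26.6]
39 126 [24.7 27.3 28.6]
45 112 [26.5 29.4 30.7]
51 110 [28.7 31.3 32.8]
57 104 [30.7 33.4 35.1]
63 85 [33.1 35.5 36.9]
69 33 [34.4 36.9 37.7]
75 50 [36.7 38.  39.1]
81 13 [36.6 38.6 39.6]
red 505
((320.0547180175781, 140.816650390625), (32.25151062011719, 35.8973503112793), 89.9668197631836) disc W [467.4  23.3  29.4] T [ 44.5  -2.6 108.7] ring bbox W [466.9  23.6  27.8]
apron slope [-2.90720973e-01  2.77423091e-03  1.25014236e+02] 10483 1.3624538090336733
```

View pics/w8.png

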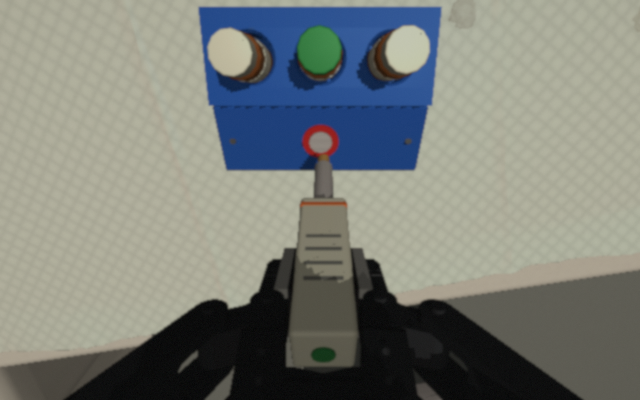

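Request:
play_rows(steps=[{"delta_pos":[-0.1,-0.21,0.5],"yaw":0,"jaw":5},{"delta_pos":[0.1,-0.21,1],"yaw":0,"jaw":5},{"delta_pos":[0.3,-0.21,1.6],"yaw":0,"jaw":5},{"delta_pos":[0.5,-0.21,2.1],"yaw":0,"jaw":5},{"delta_pos":[0.62,-0.21,2.4],"yaw":0,"jaw":5},{"delta_pos":[0.62,-0.21,2.4],"yaw":0,"jaw":5},{"delta_pos":[0.62,-0.21,2.4],"yaw":0,"jaw":5},{"delta_pos":[0.62,-0.21,2.4],"yaw":0,"jaw":5}])

```text
clock: 22.15
eef_pos: [428.9, 29.8, 113.4]
tcp_rot: [-3.142, -0.0, -0.18]
contact_force: [0.2, -0.4, -1.1]
opening: 0.277
grasp_force: 42.3
```

```bash
python3 -c "
from h import *
p,*_=tilt(); red(); a=p[90:240,250:400]; save(cv2.resize(a,None,fx=4,fy=4,interpolation=cv2.INTER_CUBIC),'w9.png')
F=[]
for i in range(4): F.append(np.r_[r.sense()['contact_force'],r.sense()['eef_pos']]); vision.grab_frame('top')
print(np.mean(F,0).round(2))
"
```

```text
eef [428.9  29.8 113.5] [-3.141 -0.    -0.18 ] F [ 0.5 -0.4 -0.7] 0.277 42.30456054210663
red 522
((322.6241760253906, 153.90988159179688), (34.52470016479492, 39.25817108154297), 89.96533966064453) disc W [467.9  23.2  30.9] T [39.5 -0.3 82.6] ring bbox W [467.2  23.6  27.8]
[ 1.1000e-01 -9.0000e-02 -5.0000e-02  4.2887e+02  2.9800e+01  1.1343e+02]
```

Request:
play_rows(steps=[{"delta_pos":[0.07,0,0.1],"yaw":0,"jaw":5},{"delta_pos":[0.11,0,0.2],"yaw":0,"jaw":5},{"delta_pos":[0.15,0,0.3],"yaw":0,"jaw":5},{"delta_pos":[0.19,0,0.4],"yaw":0,"jaw":5},{"delta_pos":[0.23,0,0.5],"yaw":0,"jaw":5},{"delta_pos":[0.27,0,0.6],"yaw":0,"jaw":5},{"delta_pos":[0.27,0,0.61],"yaw":0,"jaw":5},{"delta_pos":[0.27,0,0.61],"yaw":0,"jaw":5}])

```text
clock: 23.3
eef_pos: [431.4, 29.3, 107.2]
tcp_rot: [3.142, 0.0, -0.18]
contact_force: [-1.3, 0.3, 1.0]
opening: 0.275
grasp_force: 42.4
```

```bash
cat > f.py <<'E'
from h import *
F=[]
for i in range(8):
    s=r.sense(); F.append(np.r_[s['contact_force'],s['eef_pos'],s['wrist_torque']]); vision.grab_frame('top')
print(np.mean(F,0).round(2),np.std(F,0).round(2)[:3])
E
python3 f.py; python3 -c "
from h import *
save(cv2.resize(prof()[100:250,230:430],None,fx=4,fy=4,interpolation=cv2.INTER_CUBIC),'w10.png')"
```

```text
[-1.170e+00  4.500e-01  1.310e+00  4.314e+02  2.932e+01  1.072e+02
  5.000e-02  2.100e-01  1.000e-02] [0.28 0.35 0.53]
eef [431.4  29.3 107.2] [ 3.142  0.    -0.18 ] F [-1.7 -0.2  1.5] 0.273 42.43327260017395
-51 1980 [-9.1 -0.2  4. ]
-45 1129 [-16.7   5.    6.4]
-39 699 [6.5 7.6 8.6]
-33 630 [ 8.6  9.7 10.9]
-27 529 [10.9 11.8 12.9]
-21 476 [12.9 13.8 14.9]
-15 437 [14.9 16.  16.9]
-9 398 [17. 18. 19.]
-3 355 [19.1 20.1 21.1]
3 319 [21.2 22.1 23.2]
9 289 [23.3 24.2 25.1]
15 277 [25.3 26.4 27.2]
21 67 [27.1 27.5 27.8]
27 7 [24.9 25.  25.3]
33 97 [24.4 25.4 26.6]
39 122 [24.4 27.1 28.4]
45 124 [26.8 29.2 30.6]
51 108 [27.2 31.2 32.7]
57 102 [30.9 33.3 34.8]
63 309 [34.9 65.  69.2]
69 193 [37.3 64.9 69.1]
75 978 [39.  49.9 59.4]
81 164 [26.6 32.9 39.3]
87 74 [13.5 19.3 23.6]
```

Request:
play_rows(steps=[{"delta_pos":[0.03,0,0.08],"yaw":0,"jaw":5},{"delta_pos":[0.05,0,0.15],"yaw":0,"jaw":5},{"delta_pos":[0.07,0,0.21],"yaw":0,"jaw":5},{"delta_pos":[0.07,0,0.21],"yaw":0,"jaw":5},{"delta_pos":[0.07,0,0.21],"yaw":0,"jaw":5},{"delta_pos":[0.07,0,0.21],"yaw":0,"jaw":5},{"delta_pos":[0.07,0,0.21],"yaw":0,"jaw":5},{"delta_pos":[0.07,0,0.21],"yaw":0,"jaw":5}])

```text
clock: 24.65
eef_pos: [432.2, 29.2, 105.1]
tcp_rot: [3.142, -0.0, -0.18]
contact_force: [-1.2, -0.7, 2.2]
opening: 0.272
grasp_force: 42.5
```

```bash
python3 f.py; python3 -c "
from h import *
save(cv2.resize(tilt()[0][100:250,230:430],None,fx=4,fy=4,interpolation=cv2.INTER_CUBIC),'w11.png');red()"; python3 -c "
from h import *
print(r.sense()['clock'])"
```

```text
[-1.6300e+00  1.0000e-02  2.3600e+00  4.3213e+02  2.9180e+01  1.0508e+02
  4.0000e-02  2.9000e-01 -0.0000e+00] [0.29 0.39 0.32]
eef [432.2  29.2 105.1] [-3.142 -0.    -0.18 ] F [-1.6  0.7  2.7] 0.273 42.52029597759247
red 545
((322.5411682128906, 160.8557586669922), (35.058773040771484, 40.245121002197266), 90.12281036376953) disc W [468.8  23.1  35.8] T [37.1 -0.3 69.3] ring bbox W [467.3  23.6  27.9]
25.2
```

View pics/w11.png

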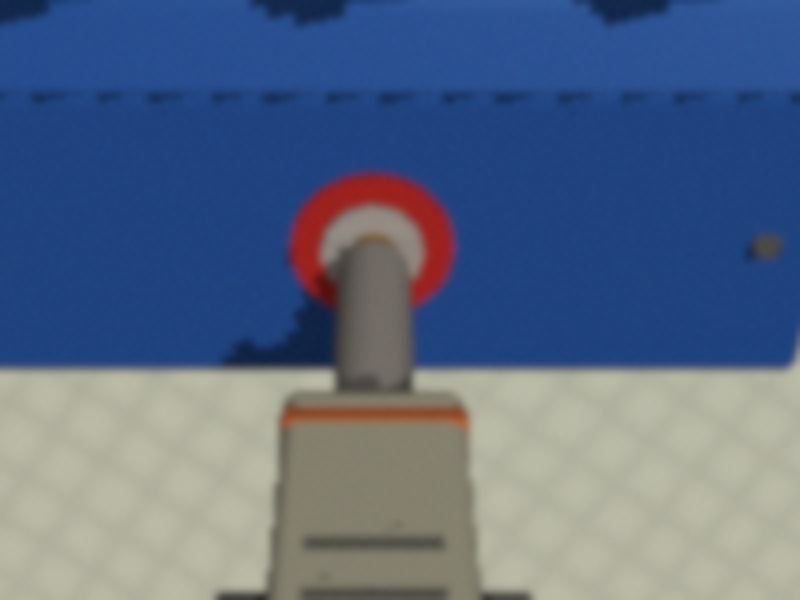

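The crop shows the nib (372, 240) on the steel disc, close to its centre. The measured push is about 2.8 N, which puts the nib roughly 4 mm in, so I'm handing in.

```bash
python3 -c "
from rig import r
print(r.sign_off())"
```

```text
the job is handed in; nothing more can be done
None
```

Both white-capped vials are seated in the left and right bores. The wand is held still on the tag, about 19° off vertical against the face's 20°, pressed at about 2.8 N with the nib roughly 4 mm in; the job is handed in, but no verdict was returned.

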